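Hold a new pan handle against the sprung stop of the screwing jig

ROBOT

A 7-joint arm with a two-finger parallel gripper is mounted at the origin on the work surface; the furniture and walls round the work are solid. World frame = base frame: x ahead of the robot, y to its left, z up, the work surface at z = 0. Lengths are in mm, angles in rad, forces in N, time in s.
With the tool pointing down it reaches from about 400 to 850 mm from the base axis. Payload 10.4 kg.
Tool frame: the origin (TCP) lies between the finger pads; the fingertips stand 11 mm ahead of it and the grasp point (between the pads) lies 8 mm behind it (r.finger_overhang is the distance from the TCP to the fingertips, in mm); z points along the fingers, y is the line along which they close (so a half turn about z gives the same grasp; the last joint's range is limited). The gripper opens to 87 mm and grips with 3 to 60 N. Pads are 19 mm wide; open, the fingers measure 117 mm over their backs; the gripper's body (75 mm by 190 mm) begins 51 mm behind the grasp point.
Start: joints at [-1.283, 0.332, -0.065, 1.46, 0.022, 1.35, -0.088], TCP at [191.125, 595.082, 233.576] pointing down, gripper open.
Joint ranges: [-2.6, 2.6], [-0.5, 2.12], [-1.47, 1.34], [0.16, 2.42], [-1.27, 4.41], [0.06, 2.06], [-2.6, 2.6]. Speed limits (rad/s): [2.22, 2.22, 2.79, 2.79, 3.14, 3.14, 3.14].

INTERFACE

Orientations are given as a unit quaternion [x, y, z, w].
In Python, from plant import r gives the robot as it stands. The module is installed in compiled form; this text tells all that it offers.
- The arm moves only by the tool step_arm, never from a script. Its argument "plan" is a list of rows, each an object of numbers: "hand": the gripper's target within -1 to 1 (shut at 1, half-way at 0, fully open at -1); "dx", "dy", "dz": the shift along the tool's x, y, z scaled (see below); "yaw": the turn about the tool's z scaled (see below). A call has 1 to 12 rows; each row shifts and turns the commanded pose from where the row before left it, along the tool's axes as they then stand; what a row does not reach is not made up. The controller multiplies each number of a shift by 75 cm and each number of a turn by pi rad. A row lasts 1/8 s, in which the tool goes at most 62.5 mm and 10.7 degrees, less where a joint would pass 70% of its speed; a pose out of reach is approached as far as the arm can. A call with a number of a shift or a turn outside -1 to 1 is refused whole. A call with a gripper value outside its range is refused whole. The fingers move at their own pace and stop on an object; "newtons" is the grip in N (left out, the last holds). Time passes only in rows, so rows that do not move let the fingers close. It gives the time, the measured TCP pose, the force, the opening and the grip force at its end, in the units of the state.
- r.read_state(): the state, without advancing time (a new reading comes with each control period).
- r.read_camera(name): name is "side" or "top" or "wrist"; returns a dict with "color" (480x640x3 uint8, red, green, blue), "depth" (480x640 float32, mm along the optical axis (not along the pixel's ray), 0 where there is no reading), "K" (3x3 intrinsics, pixels), "pose" (4x4, takes a point from camera to world coordinates). Camera axes: x right, y up, looking along -z (the intrinsics and any distortion apply to the point x, -y, -z); pixel columns grow to the right and rows downward; lengths in mm; the calibration is good to about 2 mm. A picture is of the moment at which its call begins.
- r.finish_job(): hands the job in; it is judged then, once.
The state is a dict: "time": time; "joints": joint angles; "joint_vel": joint speeds; "joint_efforts": joint torques, N m; "position": TCP position; "eef_rot": TCP orientation; "force": force on the tool from outside, world axes, zero at the start; "torque": the same for the moment, N m; "width": finger opening in mm; "grasp_force": force on a finger pad.
Only numpy, scipy, OpenCV 4.12 (cv2) and the standard library are available. Lean on these libraries where they do the work, as an engineer would, in place of code of your own. Each camera call takes 0.05 s, during which the arm holds its last target. There are 200 camera calls.

TASK

Pick up the loose wooden pan handle, lay it flat on the bed of the screwing jig with its steel-ferrule end towards the sprung metal pad, centred on the pad and square to it, and push it against the pad until the pad has gone in about half of its 20 mm travel (about 9 N), never all the way in. Be the third hand for the person who will drive the screw from behind: hold it steadily like that for three seconds and finish while still gripping the handle and keeping up the push; do not let go. Leave the tape, the peeler and the marker pen where they lie.

Things in the scene. Friction and masses are not known exactly. Their poses are not given: they have to be found in the camera images.
- handle_mid (a point): centre (half-way up) of the loose wooden pan handle, 120 mm long along its x axis, 34 mm wide (y) and 34 mm high (z), about 0.16 kg, lying on the worktop on a flat side. The middle 92 mm are a square wooden bar with rounded edges: grip it there across its width. Its +x end is a flat-ended steel ferrule, 30 mm in diameter, with a small dark pilot hole; its -x end is a wooden dome
- handle_tip (a point): centre of the flat end face of the handle's steel ferrule, 60 mm from the handle's centre along its +x axis; this face goes against the pad
- handle: the same wooden handle; origin at the centre of its underside, 17 mm below its centre, axes x along it towards the ferrule, z up
- jig: screwing jig, fixed to the worktop: plywood bed 240 (x) x 120 (y) x 10 mm, its top 10 mm above the worktop; origin at the centre of the bed's underside; its x axis is the pressing direction, from the open end to the wooden portal fence (104 mm wide, 72 mm high, its front face at x = 95 mm). The sprung metal pad stands in front of the fence. The bed is free from x = -120 mm up to the pad
- pad_face (a point): the sprung pad is an aluminium plate 8 mm thick (x), 96 mm wide (y), reaching from 11.5 to 51.5 mm above the worktop, on two guide rods with springs that pass through the fence. This is the point on its front face at mid-width, 27 mm above the worktop (half-way up a handle that lies on the bed), marked by the dark screw hole; it moves with the pad; x axis = pressing direction, y along the pad. At rest it is 65 mm ahead of the jig's origin along the jig's x
- pad (a joint): how far the pad is pushed in along the jig's x, m: 0 at rest (22 mm clear gap between the pad's back and the fence), 0.020 at its stop; half-way is 0.010 (12 mm gap left). Springs push back with 3 N at 0, 9 N at 0.010, 15 N at 0.020 (600 N/m)
- tape: roll of masking tape lying flat, 98 mm across, 25 mm high, a bystander; origin at the centre of its underside
- peeler: black vegetable peeler, 170 mm long, a bystander; origin at the centre of its underside
- pen: green and white marker pen, 135 mm long, a bystander; origin at the centre of its underside
There are look-alikes about, which are no part of the job. Several things have the shape of the handle; the one meant has the colours described above.

How it is judged (in metres and radians):
On the way:
1. the handle, gripped and flat on the bed, has been pressed ferrule first, centred and square, against the pad with the push in its band for two seconds (value of joint pad between 0.004 and 0.016 m and contact force between handle and pad between 4.5 and 14 N and contact force between the fingers and handle above 3 N and x of handle_tip in the frame of pad_face between -0.004 and 0.004 m and y of handle_tip in the frame of pad_face between -0.01 and 0.01 m and z of handle_mid in the frame of jig between 0.022 and 0.033 m and angle between the x axis of handle and the x axis of jig, either way round below 0.12 rad and angle between handle_mid's own z axis and vertical below 0.12 rad and contact force between the fingers and pad below 0.5 N), for 2 s.
At the end, for the whole second after the job is handed in: Handle still gripped, at rest, flat on the bed (within 6 mm, 7 degrees), ferrule against the pad, within 10 mm of its middle and square within 7 degrees; pad pushed in 4 to 16 mm, the handle pushing it with 4.5 to 14 N; the fingers do not touch the pad (all of step 1 and linear speed of handle below 0.01 m/s and velocity of joint pad between -0.01 and 0.01 m/s); the arm keeps its last pose, push and grip.
It fails at once if the pad is pushed all the way in (over 18.5 mm) (value of joint pad above 0.0185 m).
It fails at once if the tape, the peeler or the pen is moved by more than 30 mm (distance of any of tape, peeler, pen from where it was at the start of the episode above 0.03 m).
It also fails if it takes over 50 s, if anything falls off the work surface, if the arm or the gripper's body presses on something with over 40 N, if the wrist force passes 120 N, or if a joint passes its speed limit or range.

## Working session

There is one attempt and no reset: what is moved stays moved. The work goes in short steps, Python scripts to look and compute and a tool call to move; the robot and the scene stay as the last step left them, time stands still between calls to the robot, and variables do not carry over. Pictures are saved under pics/ and viewed, at most 10 in all, crops included, and the job is handed in when it is done.

Besides the shell and the picture viewer there is one more tool, called as name([rows], argument=value, ...), one row to a line, values as JSON. step_arm: Moves the arm, as the interface text tells. Shifts and turns lie within -1 to 1; 1 stands for 75 cm of shift or pi rad of turn. Its arguments: {"type":"object","properties":{"plan":{"type":"array","items":{"type":"object","properties":{"hand":{"type":"number"},"dx":{"type":"number"},"dy":{"type":"number"},"dz":{"type":"number"},"yaw":{"type":"number"}}}},"newtons":{"type":"number"}},"required":["plan"]}

```bash
mkdir -p pics
cat > h.py <<'E'
import numpy as np, cv2
from plant import r
def snap(n,f):
    c=r.read_camera(n); np.savez(f'pics/{f}.npz',**c); cv2.imwrite(f'pics/{f}.png',c['color'][:,:,::-1]); return c
def P(c,u,v,z=None):
    K=c['K'];T=c['pose']
    d=np.array([(u-K[0,2])/K[0,0],-(v-K[1,2])/K[1,1],-1.])
    if z is None: s=float(c['depth'][int(v),int(u)])
    else: s=(z-T[2,3])/(T[:3,:3]@d)[2]
    return T[:3,:3]@(d*s)+T[:3,3]
E
python3 - <<'E'
from h import *
c=snap('top','top0');s=snap('side','side0')
st=r.read_state();print(st);print(c['pose'],s['pose'],c['K'])
E
```

```text
{'time': 0.1, 'joints': array([-1.28263776,  0.33278647, -0.06472771,  1.46083278,  0.02157374,
        1.34989649, -0.08850921]), 'joint_vel': array([-0.00017302, -0.00107662,  0.00040022, -0.00356878, -0.00150973,
        0.00119107,  0.00039991]), 'joint_efforts': array([ 1.53649202e-03, -6.24544001e+01,  2.46942864e-02, -3.90713239e+01,
       -6.13913289e-02,  3.67101480e-02,  4.56833436e-05]), 'position': array([190.99262475, 594.76400661, 232.85913942]), 'eef_rot': array([ 1.54740023e-01,  9.87955033e-01, -6.08650034e-04, -8.50008035e-05]), 'force': array([ 0.30629942, -0.13368599, -0.74381359]), 'torque': array([-0.00045567,  0.00679314, -0.03459579]), 'grasp_force': 0.0, 'width': 87.03494168163687}
[[ 2.34324446e-02  9.92595835e-01 -1.19182333e-01  2.81042284e+02]
 [-9.99723822e-01  2.34786291e-02 -1.01679178e-03 -6.18847493e+01]
 [ 1.78897450e-03  1.19173243e-01  9.92871864e-01  1.36888958e+03]
 [ 0.00000000e+00  0.00000000e+00  0.00000000e+00  1.00000000e+00]] [[ 5.02000338e-01  6.54810178e-01 -5.64994948e-01 -3.16476361e+02]
 [-8.64743183e-01  3.68948240e-01 -3.40729254e-01 -5.14709193e+02]
 [-1.46590920e-02  6.59621730e-01  7.51454778e-01  1.07856881e+03]
 [ 0.00000000e+00  0.00000000e+00  0.00000000e+00  1.00000000e+00]] [[585.91085209   0.         321.67867545]
 [  0.         585.91085209 240.45627867]
 [  0.           0.           1.        ]]
```

View pics/top0.png

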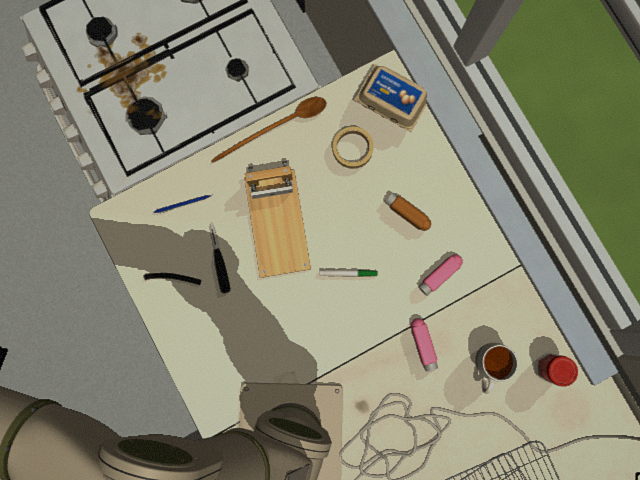

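View pics/side0.png

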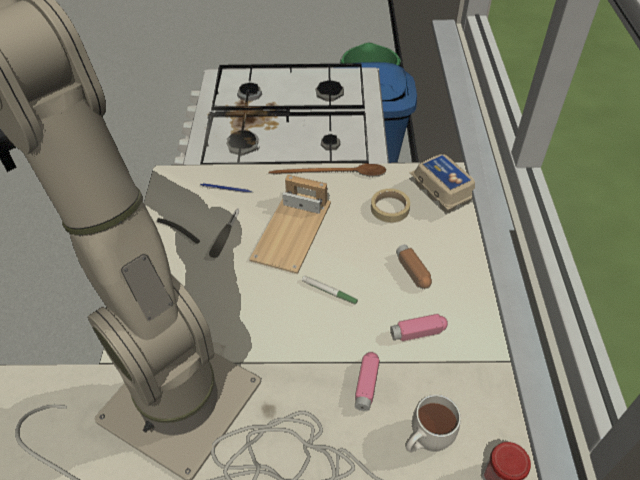

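Top picture: the handle candidates are brown-wood (407,210) with its ferrule at about (389,198), pink (441,274) and pink (424,344). The spoon at (270,128) is only brown. The wooden one is the brown at (407,210). The jig bed spans about (278,225), with the pad at about (272,190). Next is a close crop of both.

Run:
```python
from h import *
im=cv2.imread('pics/top0.png')
a=cv2.resize(im[150:290,235:325],None,fx=4,fy=4,interpolation=cv2.INTER_CUBIC)
b=cv2.resize(im[180:240,375:440],None,fx=6,fy=6,interpolation=cv2.INTER_CUBIC)
o=np.zeros((560,760,3),np.uint8);o[:,:360]=a;o[:360,365:755]=b
cv2.imwrite('pics/crop1.png',o)
c=np.load('pics/top0.npz')
# brown handle segmentation: hsv in region + depth
d=c['depth'];v,u=np.mgrid[185:240,375:440]
pts=np.array([P(c,x,y) for x,y in zip(u.ravel(),v.ravel())])
m=(pts[:,2]>20)&(pts[:,2]<50)
p=pts[m];q=p[:,:2].astype(np.float32);print(len(q),cv2.minAreaRect(q),p[:,2].max(),np.percentile(p[:,2],[10,50,90]))
print('table z',np.median(pts[(pts[:,2]<12),2]))
# bed: z 5..15
v,u=np.mgrid[150:290,235:325]
pts=np.array([P(c,x,y) for x,y in zip(u.ravel(),v.ravel())])
for lo,hi in((6,16),(45,58),(65,80)):
    m=(pts[:,2]>lo)&(pts[:,2]<hi);mm=np.zeros(m.size,np.uint8);mm[m]=1
    n,l,s,_=cv2.connectedComponentsWithStats(mm.reshape(v.shape));k=1+s[1:,4].argmax()
    sel=(l==k).ravel();print(lo,cv2.minAreaRect(pts[sel,:2].astype(np.float32)),pts[sel,2].mean())
```

```text
730 ((514.3074340820312, -261.2449645996094), (118.28347778320312, 35.16902160644531), 53.71623611450195) 41.95765912948718 [26.26877554 32.73605441 36.70432919]
table z 1.1644667154519084
6 ((480.63037109375, 44.255226135253906), (244.6083984375, 123.30072021484375), 10.317342758178711) 10.400332553777073
45 ((551.8540649414062, 59.16065979003906), (10.219414710998535, 95.46691131591797), 10.581287384033203) 50.8424540672606
65 ((586.6207275390625, 65.78907775878906), (21.510066986083984, 104.02781677246094), 10.36396312713623) 71.70676536880721
```

View pics/crop1.png

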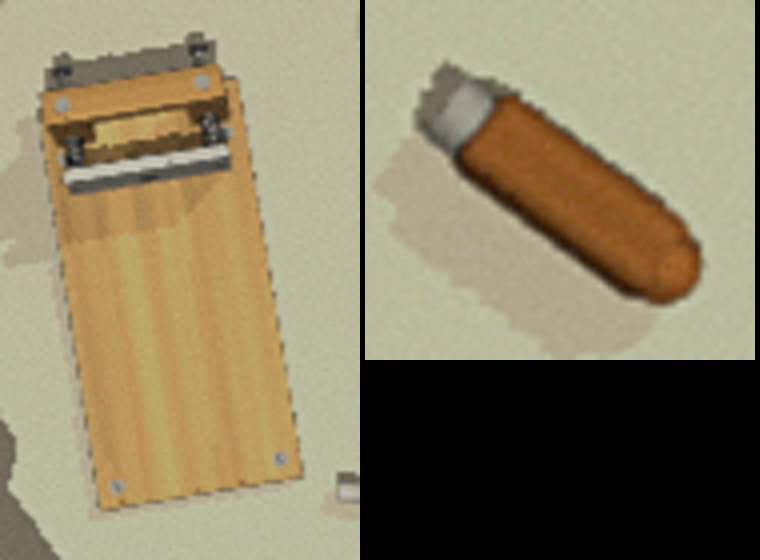

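The crop confirms brown wood with a steel ferrule at the upper left, so this is the handle. It sits at about (514,-261) with yaw 53.7°. The jig yaw is 10.4° and the pad plate centre is about (552,59). I'm moving over the handle now.

step_arm([
  {"hand": -1,"dx": -0.058,"dy": -0.0505},
  {"dx": -0.058,"dy": -0.0505},
  {"dx": -0.058,"dy": -0.0505},
  {"dx": -0.058,"dy": -0.0505},
  {"dx": -0.058,"dy": -0.0505},
  {"dx": -0.058,"dy": -0.0505},
  {"dx": -0.058,"dy": -0.0505},
  {"dx": -0.058,"dy": -0.0505},
])

```text
invalid input
```

step_arm([
  {"dx": -0.0312,"dy": -0.0644},
  {"dx": -0.0312,"dy": -0.0644},
  {"dx": -0.0312,"dy": -0.0644},
  {"dx": -0.0312,"dy": -0.0644},
  {"dx": -0.0312,"dy": -0.0644},
  {"dx": -0.0312,"dy": -0.0644},
  {"dx": -0.0312,"dy": -0.0644},
  {"dx": -0.0312,"dy": -0.0644},
])

```text
invalid input
```

step_arm([
  {"yaw": 0.0548},
  {"yaw": 0.0548},
  {"yaw": 0.0548},
  {"yaw": 0.0548},
  {"yaw": 0.0548},
  {"yaw": 0.0548},
  {"yaw": 0.0548},
  {"yaw": 0.0548},
  {"yaw": 0.0548},
  {"yaw": 0.0548},
  {"yaw": 0.0548},
  {},
])

```text
invalid input
```

step_arm([
  {"hand": -1,"dx": -0.058,"dy": -0.0505,"dz": 0,"yaw": 0},
  {"hand": -1,"dx": -0.058,"dy": -0.0505,"dz": 0,"yaw": 0},
  {"hand": -1,"dx": -0.058,"dy": -0.0505,"dz": 0,"yaw": 0},
  {"hand": -1,"dx": -0.058,"dy": -0.0505,"dz": 0,"yaw": 0},
])

```text
time: 0.6
position: [311.2, 395.7, 233.3]
eef_rot: [0.155, 0.988, -0.0, -0.0]
force: [1.6, 0.3, 0.1]
width: 86.7
grasp_force: 0.0
```

step_arm([
  {"hand": -1,"dx": -0.058,"dy": -0.0505,"dz": 0,"yaw": 0},
  {"hand": -1,"dx": -0.058,"dy": -0.0505,"dz": 0,"yaw": 0},
  {"hand": -1,"dx": -0.058,"dy": -0.0505,"dz": 0,"yaw": 0},
  {"hand": -1,"dx": -0.058,"dy": -0.0505,"dz": 0,"yaw": 0},
  {"hand": -1,"dx": -0.0312,"dy": -0.0644,"dz": 0,"yaw": 0},
  {"hand": -1,"dx": -0.0312,"dy": -0.0644,"dz": 0,"yaw": 0},
  {"hand": -1,"dx": -0.0312,"dy": -0.0644,"dz": 0,"yaw": 0},
  {"hand": -1,"dx": -0.0312,"dy": -0.0644,"dz": 0,"yaw": 0},
  {"hand": -1,"dx": -0.0312,"dy": -0.0644,"dz": 0,"yaw": 0},
  {"hand": -1,"dx": -0.0312,"dy": -0.0644,"dz": 0,"yaw": 0},
  {"hand": -1,"dx": -0.0312,"dy": -0.0644,"dz": 0,"yaw": 0},
  {"hand": -1,"dx": -0.0312,"dy": -0.0644,"dz": 0,"yaw": 0},
])

```text
time: 2.1
position: [489.9, -226.4, 233.5]
eef_rot: [0.154, 0.988, 0.0, 0.0]
force: [0.9, 0.2, 0.2]
width: 87.0
grasp_force: 0.0
```

step_arm([
  {"hand": -1,"dx": 0,"dy": 0,"dz": 0,"yaw": 0.0548},
  {"hand": -1,"dx": 0,"dy": 0,"dz": 0,"yaw": 0.0548},
  {"hand": -1,"dx": 0,"dy": 0,"dz": 0,"yaw": 0.0548},
  {"hand": -1,"dx": 0,"dy": 0,"dz": 0,"yaw": 0.0548},
  {"hand": -1,"dx": 0,"dy": 0,"dz": 0,"yaw": 0.0548},
  {"hand": -1,"dx": 0,"dy": 0,"dz": 0,"yaw": 0.0548},
  {"hand": -1,"dx": 0,"dy": 0,"dz": 0,"yaw": 0.0548},
  {"hand": -1,"dx": 0,"dy": 0,"dz": 0,"yaw": 0.0548},
  {"hand": -1,"dx": 0,"dy": 0,"dz": 0,"yaw": 0.0548},
  {"hand": -1,"dx": 0,"dy": 0,"dz": 0,"yaw": 0.0548},
  {"hand": -1,"dx": 0,"dy": 0,"dz": 0,"yaw": 0.0548},
  {"hand": -1,"dx": 0,"dy": 0,"dz": 0,"yaw": 0},
])

```text
time: 3.6
position: [489.7, -224.8, 233.2]
eef_rot: [0.892, 0.452, -0.0, -0.0]
force: [0.8, -0.1, -0.4]
width: 87.1
grasp_force: 0.0
```

Run:
```python
from h import *
from scipy.spatial.transform import Rotation as R
c=snap('wrist','w0');st=r.read_state()
print(st['position'],R.from_quat(st['eef_rot']).as_matrix(),st['joints'],st['time'])
d=c['depth'];v,u=np.mgrid[0:480:3,0:640:3]
pts=np.array([P(c,x,y) for x,y in zip(u.ravel(),v.ravel())])
for lo,hi in((15,60),(28,40)):
    m=(pts[:,2]>lo)&(pts[:,2]<hi)&(np.hypot(pts[:,0]-514,pts[:,1]+261)<80)
    print(cv2.minAreaRect(pts[m,:2].astype(np.float32)),m.sum(),np.percentile(pts[m,2],90))
```

```text
[ 489.73657131 -224.79789117  233.31424171] [[ 5.88957037e-01  8.08164206e-01 -4.74369055e-04]
 [ 8.08164321e-01 -5.88957061e-01  1.02034001e-04]
 [-1.96922777e-04 -4.43461788e-04 -9.99999882e-01]] [-0.5327053   0.19727587  1.00321449  1.73135563 -0.17189168  1.30742827
 -0.12293019] 3.65
((516.0961303710938, -261.0205993652344), (117.47035217285156, 33.92013931274414), 54.64903259277344) 556 34.90829716775113
((516.8641967773438, -259.6619567871094), (111.95189666748047, 33.600791931152344), 54.64903259277344) 511 34.99850030720063
```

View pics/w0.png

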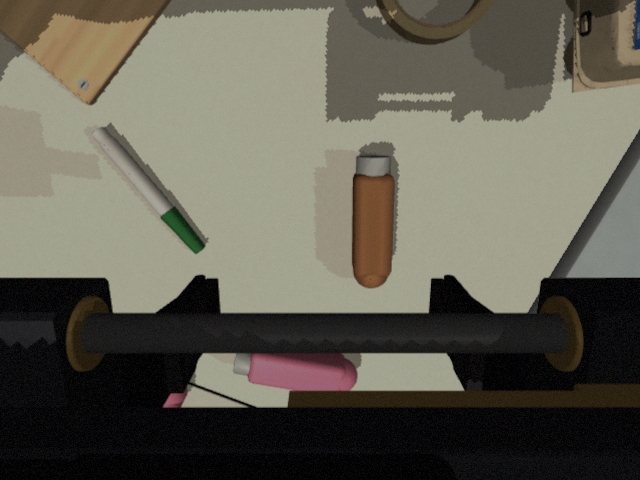

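The wrist view shows the handle at (373,220), ferrule up at (373,165) and roughly aligned. Measured centre is (516,-261) with yaw 54.6°. Descending to grip.

step_arm([
  {"hand": -1,"dx": -0.0184,"dy": 0.0568,"dz": 0,"yaw": -0.004},
  {"hand": -1,"dx": 0,"dy": 0,"dz": 0.06,"yaw": 0},
  {"hand": -1,"dx": 0,"dy": 0,"dz": 0.06,"yaw": 0},
  {"hand": -1,"dx": 0,"dy": 0,"dz": 0.06,"yaw": 0},
  {"hand": -1,"dx": 0,"dy": 0,"dz": 0.06,"yaw": 0},
  {"hand": -1,"dx": 0,"dy": 0,"dz": 0.03,"yaw": 0},
  {"hand": -1,"dx": 0,"dy": 0,"dz": 0.0211,"yaw": 0},
  {"hand": -1,"dx": 0,"dy": 0,"dz": 0,"yaw": 0},
  {"hand": -1,"dx": 0,"dy": 0,"dz": 0,"yaw": 0},
], newtons=30)

```text
time: 4.78
position: [516.6, -261.7, 16.2]
eef_rot: [0.889, 0.457, 0.001, 0.0]
force: [-0.2, -1.0, 0.1]
width: 86.9
grasp_force: 0.0
```

step_arm([
  {"hand": 1,"dx": 0,"dy": 0,"dz": 0,"yaw": 0},
  {"hand": 1,"dx": 0,"dy": 0,"dz": 0,"yaw": 0},
  {"hand": 1,"dx": 0,"dy": 0,"dz": 0,"yaw": 0},
  {"hand": 1,"dx": 0,"dy": 0,"dz": 0,"yaw": 0},
  {"hand": 1,"dx": 0,"dy": 0,"dz": 0,"yaw": 0},
  {"hand": 1,"dx": 0,"dy": 0,"dz": 0,"yaw": 0},
  {"hand": 1,"dx": 0,"dy": 0,"dz": 0,"yaw": 0},
  {"hand": 1,"dx": 0,"dy": 0,"dz": 0,"yaw": 0},
], newtons=30)

```text
time: 5.78
position: [516.0, -261.3, 15.2]
eef_rot: [0.889, 0.457, 0.0, -0.0]
force: [-0.2, 1.4, 0.3]
width: 33.9
grasp_force: 30.0
```

step_arm([
  {"hand": 1,"dx": 0,"dy": 0,"dz": -0.03,"yaw": 0},
  {"hand": 1,"dx": 0,"dy": 0,"dz": -0.05,"yaw": 0},
  {"hand": 1,"dx": 0,"dy": 0,"dz": -0.06,"yaw": 0},
  {"hand": 1,"dx": 0,"dy": 0,"dz": -0.06,"yaw": 0},
  {"hand": 1,"dx": 0,"dy": 0,"dz": 0,"yaw": 0.0407},
  {"hand": 1,"dx": 0,"dy": 0,"dz": 0,"yaw": 0.0407},
  {"hand": 1,"dx": 0,"dy": 0,"dz": 0,"yaw": 0.0407},
  {"hand": 1,"dx": 0,"dy": 0,"dz": 0,"yaw": 0.0407},
  {"hand": 1,"dx": 0,"dy": 0,"dz": 0,"yaw": 0.0407},
  {"hand": 1,"dx": 0,"dy": 0,"dz": 0,"yaw": 0.0407},
  {"hand": 1,"dx": 0,"dy": 0,"dz": 0,"yaw": 0},
], newtons=30)

```text
time: 7.15
position: [515.9, -261.4, 166.2]
eef_rot: [0.996, 0.091, 0.0, 0.0]
force: [0.8, 0.5, -1.3]
width: 34.1
grasp_force: 30.0
```

step_arm([
  {"hand": 1,"dx": 0.0033,"dy": -0.0411,"dz": 0,"yaw": 0},
  {"hand": 1,"dx": 0,"dy": -0.0411,"dz": 0,"yaw": 0},
  {"hand": 1,"dx": 0,"dy": -0.0411,"dz": 0,"yaw": 0},
  {"hand": 1,"dx": 0,"dy": -0.0411,"dz": 0,"yaw": 0},
  {"hand": 1,"dx": 0,"dy": -0.0411,"dz": 0,"yaw": 0},
  {"hand": 1,"dx": 0,"dy": -0.0411,"dz": 0,"yaw": 0},
  {"hand": 1,"dx": 0,"dy": -0.0411,"dz": 0,"yaw": 0},
  {"hand": 1,"dx": 0,"dy": -0.0411,"dz": 0,"yaw": 0},
  {"hand": 1,"dx": 0,"dy": -0.0411,"dz": 0,"yaw": 0},
  {"hand": 1,"dx": 0,"dy": -0.0411,"dz": 0,"yaw": 0},
  {"hand": 1,"dx": 0,"dy": 0,"dz": 0,"yaw": 0},
  {"hand": 1,"dx": 0,"dy": 0,"dz": 0,"yaw": 0},
])

```text
time: 8.65
position: [462.7, 41.4, 165.4]
eef_rot: [0.996, 0.092, 0.0, -0.0]
force: [0.5, -0.8, -2.7]
width: 33.5
grasp_force: 30.0
```

Run:
```python
from h import *
from scipy.spatial.transform import Rotation as R
c=snap('wrist','w1');st=r.read_state()
print(st['position'],R.from_quat(st['eef_rot']).as_matrix().round(4),st['joints'],st['time'],st['force'])
v,u=np.mgrid[0:480:2,0:640:2]
pts=np.array([P(c,x,y) for x,y in zip(u.ravel(),v.ravel())])
for lo,hi in((46,56),(66,77)):
    m=(pts[:,2]>lo)&(pts[:,2]<hi)&(np.hypot(pts[:,0]-560,pts[:,1]-60)<90)
    mm=m.astype(np.uint8).reshape(v.shape)
    n,l,s,_=cv2.connectedComponentsWithStats(mm);k=1+s[1:,4].argmax();m=(l==k).ravel()
    print(cv2.minAreaRect(pts[m,:2].astype(np.float32)),m.sum(),pts[m,2].mean())
```

```text
[462.71619365  41.14998478 165.37545796] [[ 9.835e-01  1.812e-01  2.000e-04]
 [ 1.812e-01 -9.835e-01  3.000e-04]
 [ 2.000e-04 -3.000e-04 -1.000e+00]] [-1.41956474 -0.03804661  1.24555959  2.00226872  0.03915263  1.15156372
 -1.57879281] 8.7 [-0.10844336  0.00678753 -1.32798767]
((552.6676025390625, 58.93989944458008), (8.10937213897705, 95.98043060302734), 10.615191459655762) 592 51.54840880738355
((586.2547607421875, 65.31016540527344), (17.215274810791016, 103.95952606201172), 10.593663215637207) 1832 72.04236766697345
```

View pics/w1.png

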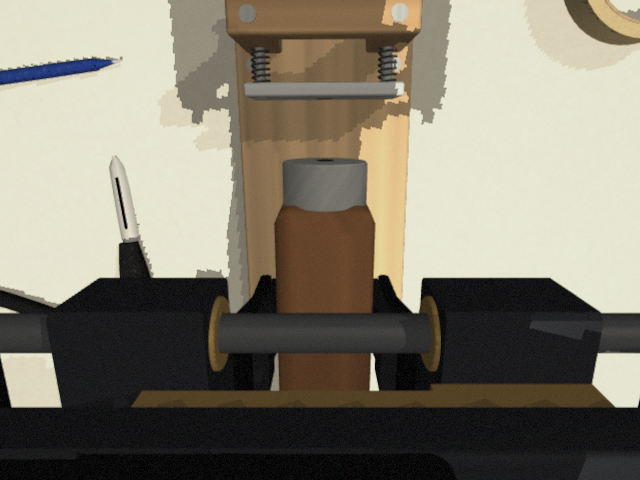

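Wrist view: the handle with its ferrule front at (325,162) faces the pad, whose centre is at (325,92), square to it. Measured pad face is (548.7,58.2) with yaw 10.6°. The gap is about 28 mm and the lateral error about 1 mm. Descending.

step_arm([
  {"hand": 1,"dx": 0,"dy": -0.0016,"dz": 0.03,"yaw": -0.001},
  {"hand": 1,"dx": 0,"dy": 0,"dz": 0.04,"yaw": 0},
  {"hand": 1,"dx": 0,"dy": 0,"dz": 0.04,"yaw": 0},
  {"hand": 1,"dx": 0,"dy": 0,"dz": 0.04,"yaw": 0},
  {"hand": 1,"dx": 0,"dy": 0,"dz": 0.02,"yaw": 0},
  {"hand": 1,"dx": 0,"dy": 0,"dz": 0.008,"yaw": 0},
  {"hand": 1,"dx": 0,"dy": 0,"dz": 0,"yaw": 0},
  {"hand": 1,"dx": 0,"dy": 0,"dz": 0,"yaw": 0},
  {"hand": 1,"dx": 0,"dy": 0,"dz": 0,"yaw": 0},
])

```text
time: 9.82
position: [462.7, 43.7, 32.2]
eef_rot: [0.996, 0.093, 0.0, -0.0]
force: [0.3, 0.2, -1.7]
width: 33.9
grasp_force: 30.0
```

step_arm([
  {"hand": 1,"dx": 0,"dy": 0,"dz": 0.002,"yaw": 0},
  {"hand": 1,"dx": 0,"dy": 0,"dz": 0.002,"yaw": 0},
  {"hand": 1,"dx": 0,"dy": 0,"dz": 0,"yaw": 0},
  {"hand": 1,"dx": 0,"dy": 0,"dz": 0,"yaw": 0},
])

```text
time: 10.32
position: [462.3, 43.4, 28.7]
eef_rot: [0.996, 0.093, 0.0, -0.0]
force: [-0.4, -0.3, -1.9]
width: 33.8
grasp_force: 30.0
```

```bash
cat > m.py <<'E'
from h import *
import sys
from scipy.spatial.transform import Rotation as R
c=snap('wrist',sys.argv[1]);st=r.read_state()
p=st['position'];M=R.from_quat(st['eef_rot']).as_matrix();print(p,np.degrees(np.arctan2(M[1,0],M[0,0])),st['time'],st['force'],st['grasp_force'])
v,u=np.mgrid[0:480:2,0:640:2]
pts=np.array([P(c,x,y) for x,y in zip(u.ravel(),v.ravel())])
L=(pts-p)@M  # tool frame
def show(m,n):
    k=L[m];print(n,m.sum(),'x',np.percentile(k[:,0],[1,50,99]).round(1),'y',np.percentile(k[:,1],[1,50,99]).round(1),'z',np.median(pts[m,2]).round(1), cv2.minAreaRect(pts[m,:2].astype(np.float32))[2] if m.sum()>5 else '')
near=abs(L[:,1])<60
show(near&(pts[:,2]>48)&(pts[:,2]<55)&(L[:,0]>40)&(L[:,0]<110),'pad')
show(near&(pts[:,2]>66)&(pts[:,2]<77)&(L[:,0]>70)&(L[:,0]<150),'fence')
show((abs(L[:,1])<22)&(pts[:,2]>36)&(pts[:,2]<47)&(L[:,0]>25)&(L[:,0]<80),'handle top')
show((abs(L[:,1])<40)&(abs(L[:,1])>25)&(pts[:,2]>5)&(pts[:,2]<15)&(L[:,0]>25)&(L[:,0]<80),'bed')
E
python3 m.py w2
```

```text
[462.3005482   43.42429389  28.69940412] 10.628250703344204 10.375 [ 1.09571335  0.65071365 -2.3835346 ] 29.99697277788073
pad 2643 x [87.6 91.4 95.7] y [-44.8   2.4  48. ] z 51.6 11.24364948272705Traceback (most recent call last):
  File "m.py", line 13, in <module>
    show(near&(pts[:,2]>66)&(pts[:,2]<77)&(L[:,0]>70)&(L[:,0]<150),'fence')
    ~~~~^^^^^^^^^^^^^^^^^^^^^^^^^^^^^^^^^^^^^^^^^^^^^^^^^^^^^^^^^^^^^^^^^^^
  File "m.py", line 10, in show
    k=L[m];print(n,m.sum(),'x',np.percentile(k[:,0],[1,50,99]).round(1),'y',np.percentile(k[:,1],[1,50,99]).round(1),'z',np.median(pts[m,2]).round(1), cv2.minAreaRect(pts[m,:2].astype(np.float32))[2] if m.sum()>5 else '')
                               ~~~~~~~~~~~~~^^^^^^^^^^^^^^^^^^
    return _quantile_unchecked(
        a, q, axis, out, overwrite_input, method, keepdims, weights)
    return _ureduce(a,
                    func=_quantile_ureduce_func,
    ...<5 lines>...
                    overwrite_input=overwrite_input,
                    method=method)
    r = func(a, **kwargs)
    result = _quantile(arr,
                       quantiles=q,
    ...<2 lines>...
                       out=out,
                       weights=wgt)
    slices_having_nans = np.isnan(arr[-1, ...])
                                  ~~~^^^^^^^^^
IndexError: index -1 is out of bounds for axis 0 with size 0
```

```bash
sed -i 's/    k=L\[m\];print/    if m.sum()<5: print(n,"none");return\n    k=L[m];print/' m.py; python3 m.py w3
```

```text
[462.30444079  43.45673367  28.70703752] 10.630646396054786 10.425 [-0.16131604 -0.48814527 -1.36810089] 29.996918602846563
pad 2625 x [87.6 91.4 95.7] y [-44.9   1.9  47.9] z 51.6 11.097187042236328
fence none
handle top 1488 x [26.1 47.5 58.9] y [-16.4  -0.3  16.3] z 44.8 10.543235778808594
bed 2571 x [25.5 54.3 79.4] y [-39.7 -25.   39.6] z 10.3 10.61322021484375
```

View pics/w2.png

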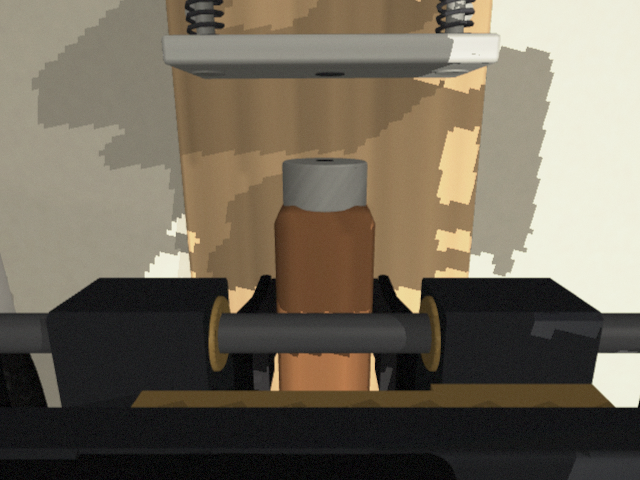

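Pad centre is at (330,73) and ferrule front at (325,160). The gap is about 28 mm, the handle is about 3.5 mm above the bed and needs 1.5 mm to the right. I'll lower it and advance until just short of contact.

step_arm([
  {"hand": 1,"dx": 0,"dy": 0.002,"dz": 0.002,"yaw": 0},
  {"hand": 1,"dx": 0,"dy": 0,"dz": 0.002,"yaw": 0},
  {"hand": 1,"dx": 0,"dy": 0,"dz": 0,"yaw": 0},
  {"hand": 1,"dx": 0,"dy": 0,"dz": 0,"yaw": 0},
])

```text
time: 10.92
position: [462.6, 42.0, 25.7]
eef_rot: [0.996, 0.093, -0.0, -0.0]
force: [-0.0, -0.6, -2.1]
width: 33.5
grasp_force: 30.0
```

step_arm([
  {"hand": 1,"dx": 0.006,"dy": 0,"dz": 0,"yaw": 0},
  {"hand": 1,"dx": 0.006,"dy": 0,"dz": 0,"yaw": 0},
  {"hand": 1,"dx": 0.006,"dy": 0,"dz": 0,"yaw": 0},
  {"hand": 1,"dx": 0.006,"dy": 0,"dz": 0,"yaw": 0},
  {"hand": 1,"dx": 0.006,"dy": 0,"dz": 0,"yaw": 0},
  {"hand": 1,"dx": 0,"dy": 0,"dz": 0,"yaw": 0},
  {"hand": 1,"dx": 0,"dy": 0,"dz": 0,"yaw": 0},
  {"hand": 1,"dx": 0,"dy": 0,"dz": 0,"yaw": 0},
])

```text
time: 11.92
position: [484.5, 46.1, 25.7]
eef_rot: [0.996, 0.093, -0.0, -0.0]
force: [-1.7, 1.2, -2.1]
width: 33.6
grasp_force: 30.0
```

```bash
python3 m.py w4
```

```text
[484.55931877  46.16213198  25.69971952] 10.62924172382128 11.975 [-0.1806668  -0.28092534 -1.3670919 ] 29.99695697799325
pad 2550 x [65.5 70.1 95.8] y [-46.9   0.8  47.1] z 51.7 11.354292869567871
fence 2252 x [95.1 96.3 98.2] y [-49.8  -2.1  49.7] z 71.5 10.838044166564941
handle top 2287 x [25.3 40.6 58.8] y [-15.9  -0.3  15.8] z 43.3 11.288406372070312
bed 2110 x [25.4 48.4 79.9] y [-39.7 -25.1  39.6] z 10.3 10.627335548400879
```

step_arm([
  {"hand": 1,"dx": 0.003,"dy": 0,"dz": 0.0006,"yaw": 0},
  {"hand": 1,"dx": 0.003,"dy": 0,"dz": 0,"yaw": 0},
  {"hand": 1,"dx": 0.003,"dy": 0,"dz": 0,"yaw": 0},
  {"hand": 1,"dx": 0.003,"dy": 0,"dz": 0,"yaw": 0},
  {"hand": 1,"dx": 0.002,"dy": 0,"dz": 0,"yaw": 0},
  {"hand": 1,"dx": 0,"dy": 0,"dz": 0,"yaw": 0},
  {"hand": 1,"dx": 0,"dy": 0,"dz": 0,"yaw": 0},
  {"hand": 1,"dx": 0,"dy": 0,"dz": 0,"yaw": 0},
])

```text
time: 12.98
position: [493.7, 47.8, 25.1]
eef_rot: [0.996, 0.093, -0.002, -0.0]
force: [-7.6, -0.6, 7.5]
width: 33.5
grasp_force: 30.0
```

```bash
python3 m.py w5
```

```text
[493.66847056  47.80537807  25.09360653] 10.624015198592481 13.025 [-9.12879644 -0.58904377  8.0044921 ] 29.997107377275825
pad 2406 x [59.3 63.4 86.3] y [-46.7   0.2  46.9] z 51.7 11.004497528076172
fence 6952 x [85.9 91.8 97.8] y [-50.1  -0.3  49.9] z 72.2 10.599020004272461
handle top 2242 x [25.3 40.2 66.9] y [-16.2   0.3  16.4] z 42.8 2.781848669052124
bed 2080 x [25.5 47.7 79.9] y [-39.6 -25.   39.6] z 10.3 10.611492156982422
```

The pad is in about 3.3 mm and the bed load is about 9 N. I'll ease that slightly and push about 6.5 mm further.

step_arm([
  {"hand": 1,"dx": 0,"dy": 0,"dz": -0.0004,"yaw": 0},
  {"hand": 1,"dx": 0.002,"dy": 0,"dz": 0,"yaw": 0},
  {"hand": 1,"dx": 0.002,"dy": 0,"dz": 0,"yaw": 0},
  {"hand": 1,"dx": 0.002,"dy": 0,"dz": 0,"yaw": 0},
  {"hand": 1,"dx": 0.002,"dy": 0,"dz": 0,"yaw": 0},
  {"hand": 1,"dx": 0,"dy": 0,"dz": 0,"yaw": 0},
  {"hand": 1,"dx": 0,"dy": 0,"dz": 0,"yaw": 0},
  {"hand": 1,"dx": 0,"dy": 0,"dz": 0,"yaw": 0},
], newtons=40)

```text
time: 14.02
position: [498.7, 48.8, 25.1]
eef_rot: [0.996, 0.093, -0.003, -0.0]
force: [-12.8, -1.6, 8.9]
width: 33.4
grasp_force: 40.0
```

```bash
python3 m.py w6
```

```text
[498.61674375  48.76888569  25.08713542] 10.618477452474506 14.075 [-12.1324802   -1.00312364   9.69154432] 39.99812353402376
pad 2358 x [58.7 63.  81.2] y [-46.4   0.2  46.5] z 51.7 11.194443702697754
fence 9438 x [80.9 89.5 97.8] y [-50.2  -0.3  49.9] z 72.3 10.870377540588379
handle top 2226 x [25.4 40.2 57.8] y [-16.3  -0.4  16.3] z 42.8 3.486090898513794
bed 2053 x [25.5 47.7 79.3] y [-39.6  25.1  39.6] z 10.3 10.615792274475098
```

View pics/w6.png

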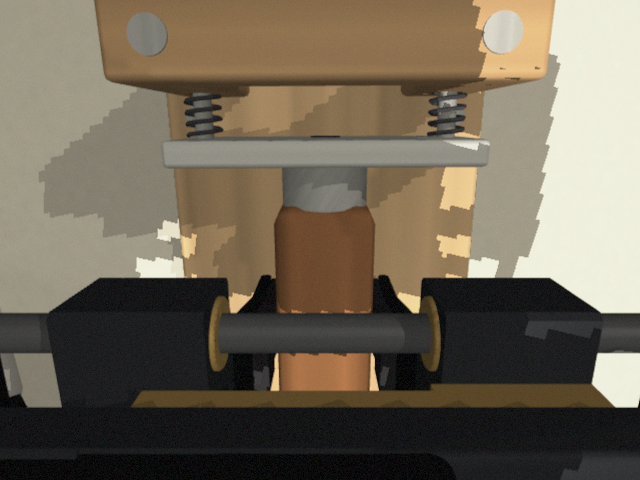

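The ferrule is centred against the pad (325,152) and square, with the pad in about 7.5 mm. I'll push 2 mm more, then hold for over 3 s.

step_arm([
  {"hand": 1,"dx": 0.0015,"dy": 0,"dz": 0,"yaw": 0},
  {"hand": 1,"dx": 0.0013,"dy": 0,"dz": 0,"yaw": 0},
  {"hand": 1,"dx": 0,"dy": 0,"dz": 0,"yaw": 0},
  {"hand": 1,"dx": 0,"dy": 0,"dz": 0,"yaw": 0},
  {"hand": 1,"dx": 0,"dy": 0,"dz": 0,"yaw": 0},
  {"hand": 1,"dx": 0,"dy": 0,"dz": 0,"yaw": 0},
  {"hand": 1,"dx": 0,"dy": 0,"dz": 0,"yaw": 0},
  {"hand": 1,"dx": 0,"dy": 0,"dz": 0,"yaw": 0},
  {"hand": 1,"dx": 0,"dy": 0,"dz": 0,"yaw": 0},
  {"hand": 1,"dx": 0,"dy": 0,"dz": 0,"yaw": 0},
  {"hand": 1,"dx": 0,"dy": 0,"dz": 0,"yaw": 0},
  {"hand": 1,"dx": 0,"dy": 0,"dz": 0,"yaw": 0},
])

```text
time: 15.58
position: [500.1, 49.0, 25.1]
eef_rot: [0.996, 0.092, -0.003, -0.001]
force: [-17.3, -2.0, 15.3]
width: 33.8
grasp_force: 40.0
```

step_arm([
  {"hand": 1,"dx": 0,"dy": 0,"dz": 0,"yaw": 0},
  {"hand": 1,"dx": 0,"dy": 0,"dz": 0,"yaw": 0},
  {"hand": 1,"dx": 0,"dy": 0,"dz": 0,"yaw": 0},
  {"hand": 1,"dx": 0,"dy": 0,"dz": 0,"yaw": 0},
  {"hand": 1,"dx": 0,"dy": 0,"dz": 0,"yaw": 0},
  {"hand": 1,"dx": 0,"dy": 0,"dz": 0,"yaw": 0},
  {"hand": 1,"dx": 0,"dy": 0,"dz": 0,"yaw": 0},
  {"hand": 1,"dx": 0,"dy": 0,"dz": 0,"yaw": 0},
  {"hand": 1,"dx": 0,"dy": 0,"dz": 0,"yaw": 0},
  {"hand": 1,"dx": 0,"dy": 0,"dz": 0,"yaw": 0},
  {"hand": 1,"dx": 0,"dy": 0,"dz": 0,"yaw": 0},
  {"hand": 1,"dx": 0,"dy": 0,"dz": 0,"yaw": 0},
])

```text
time: 17.08
position: [500.1, 49.0, 25.1]
eef_rot: [0.996, 0.092, -0.003, -0.0]
force: [-16.4, -1.9, 14.3]
width: 33.7
grasp_force: 40.0
```

step_arm([
  {"hand": 1,"dx": 0,"dy": 0,"dz": 0,"yaw": 0},
  {"hand": 1,"dx": 0,"dy": 0,"dz": 0,"yaw": 0},
  {"hand": 1,"dx": 0,"dy": 0,"dz": 0,"yaw": 0},
  {"hand": 1,"dx": 0,"dy": 0,"dz": 0,"yaw": 0},
  {"hand": 1,"dx": 0,"dy": 0,"dz": 0,"yaw": 0},
  {"hand": 1,"dx": 0,"dy": 0,"dz": 0,"yaw": 0},
  {"hand": 1,"dx": 0,"dy": 0,"dz": 0,"yaw": 0},
  {"hand": 1,"dx": 0,"dy": 0,"dz": 0,"yaw": 0},
  {"hand": 1,"dx": 0,"dy": 0,"dz": 0,"yaw": 0},
  {"hand": 1,"dx": 0,"dy": 0,"dz": 0,"yaw": 0},
  {"hand": 1,"dx": 0,"dy": 0,"dz": 0,"yaw": 0},
  {"hand": 1,"dx": 0,"dy": 0,"dz": 0,"yaw": 0},
])

```text
time: 18.58
position: [500.1, 49.0, 25.1]
eef_rot: [0.996, 0.092, -0.003, -0.0]
force: [-17.0, -0.6, 14.6]
width: 33.6
grasp_force: 40.0
```

```bash
python3 m.py w7
```

```text
[500.04904873  49.01042201  25.07286637] 10.6125767041613 18.625 [-16.85390543  -0.86211947  14.62138957] 39.999935226514935
pad 2352 x [58.7 62.9 79.7] y [-46.7  -0.4  46.6] z 51.7 11.142709732055664
fence 10151 x [79.4 88.8 97.8] y [-50.3  -0.3  49.9] z 72.3 10.637718200683594
handle top 2222 x [25.2 40.1 57.8] y [-16.5  -0.4  15.9] z 42.9 10.97342586517334
bed 2057 x [25.6 47.7 79.8] y [-39.6  25.1  39.6] z 10.3 10.617379188537598
```

The pad is in about 9 mm, but the bed load has grown to about 15 N. I'll ease it by 0.4 mm and hold again.

step_arm([
  {"hand": 1,"dx": 0,"dy": 0,"dz": -0.0003,"yaw": 0},
  {"hand": 1,"dx": 0,"dy": 0,"dz": -0.0003,"yaw": 0},
  {"hand": 1,"dx": 0,"dy": 0,"dz": 0,"yaw": 0},
  {"hand": 1,"dx": 0,"dy": 0,"dz": 0,"yaw": 0},
  {"hand": 1,"dx": 0,"dy": 0,"dz": 0,"yaw": 0},
  {"hand": 1,"dx": 0,"dy": 0,"dz": 0,"yaw": 0},
  {"hand": 1,"dx": 0,"dy": 0,"dz": 0,"yaw": 0},
  {"hand": 1,"dx": 0,"dy": 0,"dz": 0,"yaw": 0},
])

```text
time: 19.62
position: [500.8, 49.2, 25.2]
eef_rot: [0.996, 0.093, -0.002, -0.0]
force: [-9.2, -1.7, 1.7]
width: 33.5
grasp_force: 40.0
```

```bash
python3 m.py w8
```

```text
[500.75944605  49.14811729  25.19170073] 10.621153782076936 19.675 [-9.02475739 -1.75145995  2.07156335] 39.99704970046878
pad 2323 x [58.7 62.9 79. ] y [-46.6   0.2  46.4] z 51.7 11.193131446838379
fence 10423 x [78.8 88.5 97.9] y [-50.2  -0.3  49.9] z 72.3 10.886058807373047
handle top 2225 x [25.3 40.1 57.8] y [-16.3  -0.4  16.4] z 42.8 2.77211856842041
bed 2038 x [25.6 47.6 79.2] y [-39.7  -0.   39.6] z 10.3 10.622611045837402
```

The push is now a clean 9.1 N along the jig, with the bed lightly loaded and the pad in about 10 mm. Holding for 3.5 s, then handing in.

step_arm([
  {"hand": 1,"dx": 0,"dy": 0,"dz": 0,"yaw": 0},
  {"hand": 1,"dx": 0,"dy": 0,"dz": 0,"yaw": 0},
  {"hand": 1,"dx": 0,"dy": 0,"dz": 0,"yaw": 0},
  {"hand": 1,"dx": 0,"dy": 0,"dz": 0,"yaw": 0},
  {"hand": 1,"dx": 0,"dy": 0,"dz": 0,"yaw": 0},
  {"hand": 1,"dx": 0,"dy": 0,"dz": 0,"yaw": 0},
  {"hand": 1,"dx": 0,"dy": 0,"dz": 0,"yaw": 0},
  {"hand": 1,"dx": 0,"dy": 0,"dz": 0,"yaw": 0},
  {"hand": 1,"dx": 0,"dy": 0,"dz": 0,"yaw": 0},
  {"hand": 1,"dx": 0,"dy": 0,"dz": 0,"yaw": 0},
  {"hand": 1,"dx": 0,"dy": 0,"dz": 0,"yaw": 0},
  {"hand": 1,"dx": 0,"dy": 0,"dz": 0,"yaw": 0},
])

```text
time: 21.18
position: [500.8, 49.2, 25.2]
eef_rot: [0.996, 0.093, -0.002, -0.0]
force: [-9.4, -1.0, 1.1]
width: 33.7
grasp_force: 40.0
```

step_arm([
  {"hand": 1,"dx": 0,"dy": 0,"dz": 0,"yaw": 0},
  {"hand": 1,"dx": 0,"dy": 0,"dz": 0,"yaw": 0},
  {"hand": 1,"dx": 0,"dy": 0,"dz": 0,"yaw": 0},
  {"hand": 1,"dx": 0,"dy": 0,"dz": 0,"yaw": 0},
  {"hand": 1,"dx": 0,"dy": 0,"dz": 0,"yaw": 0},
  {"hand": 1,"dx": 0,"dy": 0,"dz": 0,"yaw": 0},
  {"hand": 1,"dx": 0,"dy": 0,"dz": 0,"yaw": 0},
  {"hand": 1,"dx": 0,"dy": 0,"dz": 0,"yaw": 0},
  {"hand": 1,"dx": 0,"dy": 0,"dz": 0,"yaw": 0},
  {"hand": 1,"dx": 0,"dy": 0,"dz": 0,"yaw": 0},
  {"hand": 1,"dx": 0,"dy": 0,"dz": 0,"yaw": 0},
  {"hand": 1,"dx": 0,"dy": 0,"dz": 0,"yaw": 0},
])

```text
time: 22.68
position: [500.8, 49.2, 25.2]
eef_rot: [0.996, 0.093, -0.002, -0.0]
force: [-9.5, -1.0, 1.6]
width: 33.4
grasp_force: 40.0
```

step_arm([
  {"hand": 1,"dx": 0,"dy": 0,"dz": 0,"yaw": 0},
  {"hand": 1,"dx": 0,"dy": 0,"dz": 0,"yaw": 0},
  {"hand": 1,"dx": 0,"dy": 0,"dz": 0,"yaw": 0},
  {"hand": 1,"dx": 0,"dy": 0,"dz": 0,"yaw": 0},
])

```text
time: 23.18
position: [500.7, 49.2, 25.2]
eef_rot: [0.996, 0.093, -0.002, -0.0]
force: [-7.8, -0.4, 0.6]
width: 33.4
grasp_force: 40.0
```

```bash
python3 m.py w9; python3 -c "from plant import r; print(r.finish_job())"
```

```text
[500.7559745   49.16557267  25.19512861] 10.624652699182608 23.225 [-8.74630669 -0.4829355   1.96726486] 39.99709831550717
pad 2319 x [58.7 62.9 79. ] y [-46.3   0.2  46.4] z 51.7 11.062335014343262
fence 10435 x [78.8 88.6 97.9] y [-50.2  -0.3  49.8] z 72.2 10.823626518249512
handle top 2220 x [25.3 40.1 57.8] y [-16.3  -0.4  16.4] z 42.9 3.6261680126190186
bed 2042 x [25.6 47.6 79.2] y [-39.6  25.   39.6] z 10.4 10.620984077453613
the job is handed in; nothing more can be done
None
```

I handed the job in at about 23 s, with the handle still gripped at 40 N, lying on the bed, centred and square against the pad; the pad was in about 10 mm at about 9 N, held steady for 3.5 s, and no verdict was returned.

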